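# Close the label rewinder's tray and press its keyed spindle home

## Task

The label roll is loaded: first push the rewinder's tray fully shut, then take the orange-handled spindle from its wooden stand and push it down into the hub in the middle of the roll, turning it until its key slips into the hub's slot. Keep pushing until the flange is fully down on the hub, and finish still gripping the handle and holding the spindle home, because a spring under it lifts it out again. Leave everything else on the bench where it is.

Things in the scene. Friction and masses are not known exactly. Their poses are not given: they have to be found in the camera images.
- tray (a joint): Loading tray of the rewinder, a slide. 0 = fully shut; the value in m is how far it stands out along the rewinder's -x (towards the robot), starts at 0.05 to 0.08. Friction about 3 N, stays where it is left, hard stop at 0.
- tray_front (a point): Centre of the front face of the tray's blue upright tab, 60 mm wide, 10 mm thick; the tab's top is 75 mm and this point 60 mm above the bench; below 55 mm the front panel is 146 mm wide. x is level, the way the tray shuts, away from the robot; z up. It lies 75 mm in front of the hub's axis.
- hub_mouth (a point): Centre of the top face of the round aluminium hub inside the label roll, 62 mm above the bench; moves with the tray. z up along the bore, x along the keyway, whose walls are red. Bore 22.4 mm across, open at the top; keyway 9 mm wide, cut right through the hub's wall (outer radius 22 mm) on the x side only.
- hub (a joint): Turn of the hub (and roll) on the tray, rad, 0 = keyway along the rewinder's x (away from the robot), positive anticlockwise from above, starts within 0.6 either way. Turns stiffly, friction 0.12 N m, so a light rub does not turn it.
- ejector (a joint): Spring plunger at the bottom of the bore, m pressed down. At 0 its top is 38 mm below hub_mouth and pushes up with about 4.5 N; with the spindle home it reads 0.012 and pushes with about 10 N, enough to lift the spindle if let go.
- rewinder: White open-topped housing 200 x 174 x 64 mm, fixed; origin on its underside, below the hub's axis when the tray is shut; x away from the robot; 30 mm high motor box behind. A dark bridge plate crosses it, 80 mm along x, top 70 mm above the bench; with the tray shut the hub stands in the middle of its 64 mm round hole.
- spindle: Keyed spindle, 100 mm tall, about 0.25 kg. Origin at its lower tip, z up, x towards the key. Steel shaft 20 mm across, tapered to 8 mm over the lowest 12 mm; brass key 6 mm wide, reaching 16 mm from the axis, 18 to 48 mm above the tip; dark flange 46 mm across, 50 to 56 mm up. Home: flange on the hub, tip 50 mm below hub_mouth. Key on the hub's top: tip 18 mm below.
- spindle_grip (a point): On the spindle's axis 84 mm above the tip, in its flat orange handle, which runs from 56 to 100 mm above the tip: 44 mm long along x, 16 mm thick along y, with a black end over the key. Axes as spindle.
- stand: Wooden block 80 x 80 x 58 mm fixed on the bench; origin centre of underside. The spindle hangs upright by its flange in the 36 mm through hole, tip 8 mm above the bench, turned up to 0.5 rad either way from the stand's x.
- spare_roll: Bystander: spare grey-and-white label roll lying flat, 96 mm across, 50 mm high, open core 72 mm; origin centre of underside.
- tape_roll: Bystander: amber packing-tape ring lying flat, 90 mm across, 48 mm high; origin centre of underside.
- marker: Bystander: black marker with a red cap, 125 x 16 x 16 mm, lying along its x axis; origin centre of underside.
- knife: Bystander: yellow utility knife, 130 x 24 x 14 mm plus a 28 mm blade to its +x; origin centre of underside.
- glue_jar: Bystander: glass jar with a white cap, 56 mm across, 65 mm high; origin centre of underside.
- card_tray: Bystander: clear open tray 130 x 100 x 35 mm; origin centre of underside.

How it is judged (in metres and radians):
On the way, in this order (a step that is already met when the one before it is completed fails the run):
1. the tray is pushed fully shut (value of joint tray below 0.004 m), for 0.2 s.
2. the spindle is home in the hub, key in the slot, tray shut (z of spindle in the frame of hub_mouth below -0.0475 m and horizontal distance between spindle and hub_mouth below 0.004 m and angle between the x axis of spindle and the x axis of hub_mouth, either way round below 0.25 rad and angle between the z axis of spindle and the z axis of hub_mouth, either way round below 0.1 rad and value of joint tray below 0.004 m), for 0.2 s.
At the end, for the whole second after the job is handed in: Through the last second the robot's fingers still hold the spindle (contact over 2 N) and keep it home: upright within 0.1 rad, its axis within 4 mm of the hub's, its tip at least 47.5 mm below the hub's top (flange within 2.5 mm of the hub), key in the slot, and the tray shut within 4 mm (all of step 2 and contact force between the fingers and spindle above 2 N); the arm keeps its last pose, push and grip.
It fails at once if a bystander (spare roll, tape roll, marker, knife, glue jar or card tray) is moved more than 25 mm (distance of any of spare_roll, tape_roll, marker, knife, glue_jar, card_tray from where it was at the start of the episode above 0.025 m).
It also fails if it takes over 51 s, if anything falls off the work surface, if the arm or the gripper's body presses on something with over 40 N, if the wrist force passes 120 N, or if a joint passes its speed limit or range.

## Robot

A 6-joint arm with a two-finger parallel gripper is mounted at the origin on the work surface. World frame = base frame: x ahead of the robot, y to its left, z up, the work surface at z = 0. Lengths are in mm, angles in rad, forces in N, time in s.
With the tool pointing down it reaches from about 275 to 1000 mm from the base axis. Payload 8.4 kg.
Tool frame: the origin (TCP) lies at the very end of the fingers, on their centre line; the grasp point (between the pads) lies 19 mm behind it; z points along the fingers, y is the line along which they close (so a half turn about z gives the same grasp; the last joint's range is limited). The gripper opens to 85 mm and grips with 20 to 120 N. Pads are 22 mm wide; open, the fingers measure 114 mm over their backs; the gripper's body (76 mm by 85 mm) begins 54 mm behind the grasp point. The pads swing forward as they close: fully open they stand 13 mm farther back than shut.
Start: joints at [-1.2, 0.353, 1.633, -0, 1.155, -0.002], TCP at [227.639, -582.072, 231.281] pointing down, gripper open.
Joint ranges: [-2.63, 2.63], [-0.92, 2.1], [0.06, 2.66], [-1.3, 4.44], [0, 2.69], [-3.02, 3.02]. Speed limits (rad/s): [2.22, 2.22, 2.79, 3.14, 3.14, 3.14].

## Interface

Orientations are given as [roll, pitch, yaw] about the fixed x, y, z axes, in that order (R = Rz(yaw) Ry(pitch) Rx(roll)).
In Python, from rig import sensors, grab_frame, camera_params, order gives the robot as it stands. The module is installed in compiled form; this text tells all that it offers.
- The arm moves only by the tool move_arm, never from a script. Its argument "motion" is a list of rows, each a list of 7 numbers: the turn, a rotation vector about the tool's x, y, z in normalised numbers (1 is pi rad), then the shift along the tool's x, y, z in parts of the range, where 1.0 means 75 cm, then the finger opening in m, from 0 to 0.0854. A call has 1 to 8 rows; each row is the pose to reach, as a shift and turn from the pose commanded when the call began, along the tool's axes at that moment; what a row does not reach only later rows make up. A row lasts 1/8 s, in which the tool goes at most 62.5 mm and 10.7 degrees, less where a joint would pass 70% of its speed; a pose out of reach is approached as far as the arm can. No shift or turn number may pass 1 either way. A call with a gripper value outside its range is refused whole. The fingers move at their own pace and stop on an object; "grip_force" is the grip in N (left out, the last holds). Time passes only in rows, so rows that repeat a pose let the fingers close. It gives the time, the measured TCP pose, the force, the opening and the grip force at its end, in the units of the state.
- sensors.sense(): the state, without advancing time (a new reading comes with each control period).
- grab_frame(name): name is "scene" or "top" or "wrist"; returns (picture, depth): 384x512x3 uint8, red, green, blue; 384x512 float32, mm along the optical axis (not along the pixel's ray), 0 where there is no reading.
- camera_params(name): a dict with "camera_matrix" (3x3 intrinsics, pixels), "world_from_camera" (4x4, takes a point from camera to world coordinates). Camera axes: x right, y down, z forward; pixel columns grow to the right and rows downward; lengths in mm; the calibration is good to about 2 mm. A picture is of the moment at which its call begins: read the wrist's pose just before it. camera_params takes no time and is no camera call; for the wrist camera it gives the pose at the moment of the call.
- order.sign_off(): hands the job in; it is judged then, once.
The state is a dict: "clock": time; "qpos": joint angles; "qvel": joint speeds; "joint_efforts": joint torques, N m; "eef_pos": TCP position; "tcp_rot": TCP orientation; "contact_force": force on the tool from outside, world axes, zero at the start; "wrist_torque": the same for the moment, N m; "opening": opening from 0.0 (shut) to 1.0 (fully open); "grasp_force": force on a finger pad.
Only numpy, scipy, OpenCV 4.12 (cv2) and the standard library are available. Lean on these libraries where they do the work, as an engineer would, in place of code of your own. Each camera call takes 0.05 s, during which the arm holds its last target. There are 200 camera calls.

## Working session

There is one attempt and no reset: what is moved stays moved. The work goes in short steps, Python scripts to look and compute and a tool call to move; the robot and the scene stay as the last step left them, time stands still between calls to the robot, and variables do not carry over. Pictures are saved under pics/ and viewed, at most 10 in all, crops included, and the job is handed in when it is done.

Besides the shell and the picture viewer there is one more tool, called after "Call:" in YAML: its name, and indented under it one key for each argument. move_arm: Moves the arm, as the interface text tells. Its arguments: {"type":"object","properties":{"motion":{"type":"array","items":{"type":"array","items":{"type":"number"}}},"grip_force":{"type":"number"}},"required":["motion"]}

```bash
mkdir -p pics
cat > h.py <<'E'
import numpy as np, cv2
from rig import sensors, grab_frame, camera_params, order
from scipy.spatial.transform import Rotation as R
def snap(n,f,save=True):
    p,d=grab_frame(n); c=camera_params(n)
    cv2.imwrite(f'pics/{f}.png',p[:,:,::-1]); np.savez(f'pics/{f}.npz',p=p,d=d,K=c['camera_matrix'],T=c['world_from_camera'])
def cloud(f):
    z=np.load(f'pics/{f}.npz'); d=z['d']; K=z['K']; T=z['T']; v,u=np.mgrid[:d.shape[0],:d.shape[1]]
    P=np.stack([(u-K[0,2])*d/K[0,0],(v-K[1,2])*d/K[1,1],d],-1)
    return z['p'],P@T[:3,:3].T+T[:3,3],d
def ray(f,u,v,h):
    z=np.load(f'pics/{f}.npz');K=z['K'];T=z['T']
    r=T[:3,:3]@np.array([(u-K[0,2])/K[0,0],(v-K[1,2])/K[1,1],1]);o=T[:3,3]
    return o+r*(h-o[2])/r[2]
E
python3 - <<'E'
from h import *
snap('top','top1');snap('scene','sc1')
a=cv2.imread('pics/top1.png');b=cv2.imread('pics/sc1.png')
cv2.imwrite('pics/top1b.png',cv2.resize(a,(800,600),interpolation=cv2.INTER_CUBIC))
print(camera_params('top'));s=sensors.sense();print(s)
E
```

```text
{'camera_matrix': array([[366.51695743,   0.        , 253.00766451],
       [  0.        , 366.51695743, 191.88939633],
       [  0.        ,   0.        ,   1.        ]]), 'world_from_camera': array([[-2.23342144e-03, -9.84740439e-01,  1.74015172e-01,
         4.21493884e+02],
       [-9.99991151e-01,  2.81970339e-03,  3.12199369e-03,
         9.84496476e+01],
       [-3.56502460e-03, -1.74006659e-01, -9.84738023e-01,
         1.06055173e+03],
       [ 0.00000000e+00,  0.00000000e+00,  0.00000000e+00,
         1.00000000e+00]])}
{'clock': 0.1, 'qpos': array([-1.20043232e+00,  3.53602812e-01,  1.63403647e+00, -1.99214114e-06,
        1.15519212e+00, -2.41130963e-03]), 'qvel': array([ 0.00036871, -0.0013813 , -0.00046005,  0.00080282,  0.00025431,
        0.00035656]), 'joint_efforts': array([ 9.03835898e-04, -6.06354547e+01, -3.42819464e+01,  9.12028008e-05,
        3.98654229e-03,  1.94205126e-05]), 'eef_pos': array([ 227.46953761, -581.69348443,  230.63177498]), 'tcp_rot': array([-3.14035390e+00, -1.16546522e-06,  3.72776122e-01]), 'contact_force': array([-0.85582242, -1.02626522, -1.04448692]), 'wrist_torque': array([-0.0132727 ,  0.02585875,  0.01196038]), 'grasp_force': 0.0, 'opening': 0.9988491884957398}
```

View pics/top1b.png

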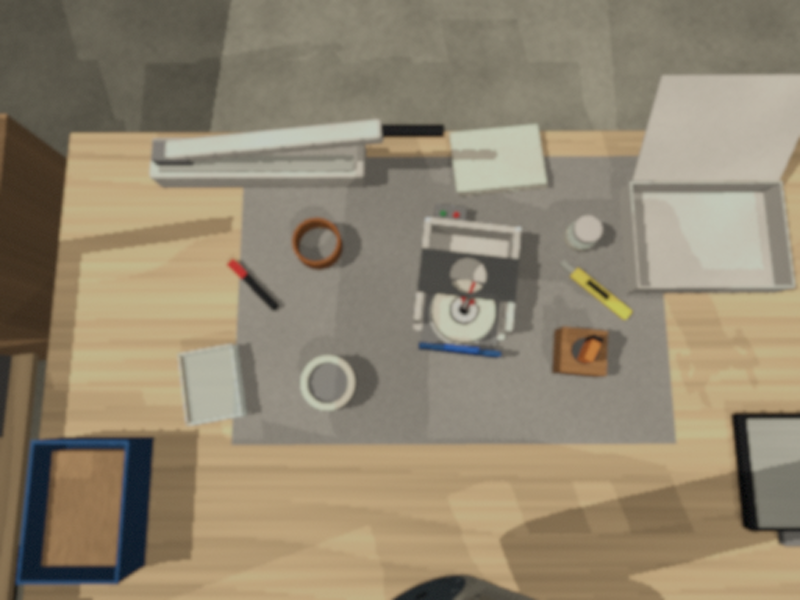

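View pics/sc1.png

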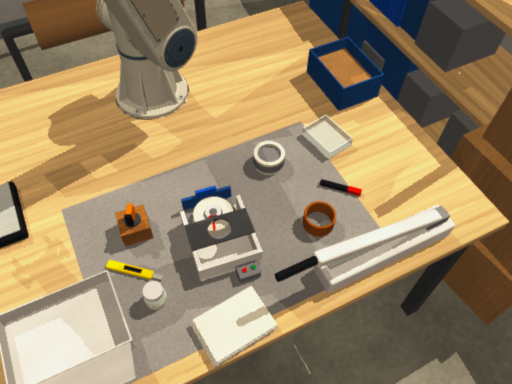

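The top view shows the tray tab at about (460,350) in the enlarged picture and the hub at (464,309). The red keyway points up towards (472,287), and the stand with the spindle is at (582,350). The bystanders are clear of the route.

Run:
```python
from h import *
p,P,d=cloud('top1'); hsv=cv2.cvtColor(p,cv2.COLOR_RGB2HSV).astype(int); H,S,V=hsv[...,0],hsv[...,1],hsv[...,2]
x,y,z=P[...,0],P[...,1],P[...,2]
v,u=np.mgrid[:384,:512]
def rep(n,m):
    q=P[m]; 
    if len(q)<4: print(n,len(q));return
    r=cv2.minAreaRect(q[:,:2].astype(np.float32)); print(n,len(q),'mean',q.mean(0).round(1),'rect',np.round(r[0],1),np.round(r[1],1),round(r[2],1),'z',np.percentile(q[:,2],[5,50,95]).round(1))
reg=(u>260)&(u<340)&(v>130)&(v<235)
rep('blue',reg&(H>100)&(H<125)&(S>120)&(z>30))
rep('bluetop',reg&(H>100)&(H<125)&(S>120)&(z>64))
rep('bridge',reg&(z>62)&(z<78)&(V<95)&(S<90))
rep('red',reg&((H<8)|(H>172))&(S>120)&(v>170))
rep('white',reg&(z>55)&(z<80)&(V>130)&(S<60))
st=(u>345)&(u<395)&(v>200)&(v<245)
rep('stand',st&(z>50)&(z<64))
rep('handle',st&(z>80)); rep('orange',st&(z>95)&(H<18)&(S>150)); rep('black',st&(z>80)&(V<70))
a=cv2.imread('pics/top1.png')
c1=cv2.resize(a[130:235,262:342],None,fx=5,fy=5,interpolation=cv2.INTER_CUBIC);c2=cv2.resize(a[130:235,340:410],None,fx=5,fy=5,interpolation=cv2.INTER_CUBIC)
cv2.imwrite('pics/crop.png',np.hstack([c1,c2]))
```

```text
blue 161 mean [509.9 -11.8  68.4] rect [494.6  24.7] [ 71.9 195. ] 24.5 z [44.8 57.5 77.6]
bluetop 67 mean [509.6 -11.   89.3] rect [481.1  38.2] [ 38.9 165. ] 31.5 z [67.8 75.5 78.9]
bridge 1204 mean [640.8 -28.1  71. ] rect [641.4 -27.8] [173.3  77.3] 82.5 z [68.1 71.  74. ]
red 10 mean [604.  -27.5  60.8] rect [610.8 -26.2] [17.  32.3] 86.8 z [56.1 61.4 64.2]
white 1076 mean [641.  -28.8  62.2] rect [630.6 -26.2] [173.9 228.4] 83.1 z [55.3 63.4 68.5]
stand 639 mean [ 506.9 -224.2   58.8] rect [ 509. -228.] [82.1 80.9] 83.4 z [55.4 58.8 62.3]
handle 176 mean [ 503.1 -203.7  168.8] rect [459.1 -77.8] [ 41.4 358. ] 18.6 z [  84.1  107.5 1060.6]
orange 110 mean [ 506.1 -224.8  106.8] rect [ 506.5 -226.3] [16.2 37.7] 64.8 z [ 96.7 107.9 111.3]
black 13 mean [ 525.8 -233.4  103.6] rect [ 525.3 -234.6] [14.4  3.7] 68.1 z [ 86.1 108.2 110.4]
```

View pics/crop.png

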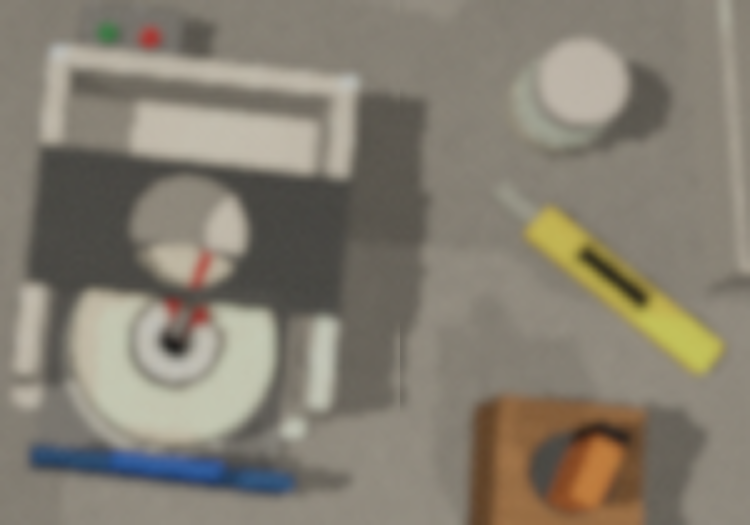

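The crop shows the hub centre at crop (176,342), the red keyway marks at about (175,310) and (200,315), and the tab at y≈470. The handle's black end is at (605,435), pointing away from the robot.

```bash
cat >> h.py <<'E'
def go(pos,yaw,base=None,tilt=None):
    s=sensors.sense(); r0=R.from_euler('xyz',s['tcp_rot']); p0=s['eef_pos']
    r1=R.from_euler('xyz',[np.pi,0,yaw]); rel=r0.inv()*r1
    print('turn',rel.as_rotvec().round(4),'shift m',(r0.inv().apply(np.array(pos)-p0)/1000).round(4))
E
python3 - <<'E'
from h import *
h=ray('top1',262+176/5,130+342/5,62);print('hub',h)
for a in [(175,310),(200,315),(210,255),(187,312)]: print(ray('top1',262+a[0]/5,130+a[1]/5,62))
for a in [(110,458),(225,470),(30,450),(295,480)]: print('tab',ray('top1',262+a[0]/5,130+a[1]/5,75 if a[0] in(110,225) else 55))
c=np.array([641,-28]);e=np.array([np.cos(-.125),np.sin(-.125)]);print((h[:2]-c)@e,(h[:2]-c)@[ -e[1],e[0]])
f=h[:2]-75*e;print('front',f); 
g=f-60*e; go([g[0],g[1],150],-.125)
E
```

```text
hub [579.37479082 -20.1737348   62.        ]
[597.29117413 -20.03665343  62.        ]
[594.44530075 -33.78503933  62.        ]
[628.28402776 -40.20481061  62.        ]
[596.14930251 -26.643146    62.        ]
tab [514.21629366  18.34669231  75.        ]
tab [507.60009147 -43.34026267  75.        ]
tab [520.61321731  60.60782177  55.        ]
tab [503.77184361 -84.393396    55.        ]
-62.12012632200955 0.08209555347495455
front [504.95996577 -10.82312979]
turn [-1.200e-03  3.000e-04  4.978e-01] shift m [ 0.4136 -0.4591  0.0812]
```

The manual's scale: shifts go in shares of 75 cm and turns go in shares of pi rad. Converting my numbers, -0.459 m / 0.75 = -0.612, 0.413 m / 0.75 = 0.5507, 0.498 rad / 3.1416 = 0.1585.

Call:
move_arm:
  motion:
    - [0,0,0.1585,0.5507,-0.612,0.0667,0]
    - [0,0,0.1585,0.5507,-0.612,0.0667,0]
    - [0,0,0.1585,0.5507,-0.612,0.0667,0]
    - [0,0,0.1585,0.5507,-0.612,0.0667,0]
    - [0,0,0.1585,0.5507,-0.612,0.0667,0]
    - [0,0,0.1585,0.5507,-0.612,0.0667,0]
    - [0,0,0.1585,0.5507,-0.612,0.0667,0]
    - [0,0,0.1585,0.5507,-0.612,0.0667,0]

```text
clock: 1.1
eef_pos: [403.5, -113.8, 190.9]
tcp_rot: [3.141, -0.001, -0.125]
contact_force: [2.0, -0.3, -0.2]
opening: -0.001
grasp_force: 0.0
```

Run:
```python
from h import *
print(sensors.sense()['tcp_rot'])
go([445.4,-3.3,58],-.125)
```

```text
[ 3.14148059e+00 -5.32861863e-04 -1.25496742e-01]
turn [ 0.0001 -0.0005 -0.0005] shift m [ 0.0277 -0.1148  0.1329]
```

To row units: 0.132 m / 0.75 = 0.176, -0.115 m / 0.75 = -0.1533.

Call:
move_arm:
  motion:
    - [0,0,0,0.0373,-0.1533,0.08,0]
    - [0,0,0,0.0373,-0.1533,0.08,0]
    - [0,0,0,0.0373,-0.1533,0.176,0]
    - [0,0,0,0.0373,-0.1533,0.176,0]
    - [0,0,0,0.0373,-0.1533,0.176,0]

```text
clock: 1.72
eef_pos: [444.6, -5.4, 58.8]
tcp_rot: [3.141, 0.002, -0.126]
contact_force: [0.9, 0.5, -0.3]
opening: -0.003
grasp_force: 0.0
```

Run:
```python
from h import *
go([566.6-20,-18.6+2.5,58],-.125)
```

```text
turn [ 0.0003  0.0023 -0.0007] shift m [ 0.1025 -0.0022  0.0006]
```

To row units: 0.104 m / 0.75 = 0.1387, 0.102 m / 0.75 = 0.136.

Call:
move_arm:
  motion:
    - [0,0,0,0.0467,0,0,0]
    - [0,0,0,0.0667,0,0,0]
    - [0,0,0,0.0867,0,0,0]
    - [0,0,0,0.1067,0,0,0]
    - [0,0,0,0.1267,0,0,0]
    - [0,0,0,0.136,0,0,0]
    - [0,0,0,0.1387,0,0,0]

```text
clock: 2.6
eef_pos: [548.9, -18.1, 58.9]
tcp_rot: [-3.142, -0.0, -0.125]
contact_force: [-4.8, 0.7, 3.0]
opening: 0.002
grasp_force: 1.6
```

Call:
move_arm:
  motion:
    - [0,0,0,0.004,0,0,0]
    - [0,0,0,0.0067,0,0,0]
    - [0,0,0,0.0093,0,0,0]
    - [0,0,0,0.0093,0,0,0]

```text
clock: 3.1
eef_pos: [555.6, -18.9, 58.8]
tcp_rot: [-3.142, -0.0, -0.125]
contact_force: [-1.8, 0.0, 0.0]
opening: -0.001
grasp_force: 0.9
```

Not yet at the stop, so I'll creep on.

To row units: 0.004 m / 0.75 = 0.0053, 0.002 m / 0.75 = 0.0027.

Call:
move_arm:
  motion:
    - [0,0,0,0.0027,0,0,0]
    - [0,0,0,0.0053,0,0,0]
    - [0,0,0,0.0053,0,0,0]

```text
clock: 3.48
eef_pos: [556.1, -19.0, 58.6]
tcp_rot: [3.141, 0.007, -0.125]
contact_force: [-12.9, 3.1, 8.9]
opening: 0.0
grasp_force: 6.9
```

Run:
```python
from h import *
print(sensors.sense()['contact_force'],sensors.sense()['eef_pos'])
```

```text
[-12.89899677   3.1413335    8.89655572] [556.11786575 -19.00557348  58.56140571]
```

To row units: 0.18 m / 0.75 = 0.24, -0.15 m / 0.75 = -0.2, 0.285 rad / 3.1416 = 0.0907.

Call:
move_arm:
  motion:
    - [0,0,0,0.0013,0,0,0]
    - [0,0,0,-0.0533,0,0,0]
    - [0,0,0,-0.08,0,-0.0667,0]
    - [0,0,0,-0.08,0,-0.1467,0.06]
    - [0,0,0,-0.08,0.08,-0.2,0.06]
    - [0,0,0.0318,-0.08,0.16,-0.2,0.06]
    - [0,0,0.0907,-0.08,0.24,-0.2,0.06]
    - [0,0,0.0907,-0.08,0.24,-0.2,0.06]

```text
clock: 4.47
eef_pos: [477.7, -194.5, 209.7]
tcp_rot: [3.141, -0.003, -0.417]
contact_force: [-0.1, 1.1, 0.1]
opening: 0.703
grasp_force: 0.0
```

Run:
```python
from h import *
snap('wrist','w1');snap('top','top2')
a=cv2.imread('pics/w1.png');b=cv2.imread('pics/top2.png')[130:235,262:342]
b=cv2.resize(b,None,fx=384/105,fy=384/105,interpolation=cv2.INTER_CUBIC)
cv2.imwrite('pics/w1v.png',np.hstack([a,b[:,:288]]))
p,P,d=cloud('w1'); print('hand',np.percentile(P[...,2][d>0],[1,50,99]))
s=sensors.sense();print(s['eef_pos'],s['tcp_rot'],s['qpos'])
print(camera_params('wrist')['world_from_camera'].round(2))
```

```text
hand [-2.62950901e+00  1.34674706e-01  2.90581891e+02]
[ 477.69377969 -191.30851227  209.16573628] [-3.14128642e+00 -1.24918038e-03 -4.11259617e-01] [-3.84019412e-01  2.05101791e-01  1.89058480e+00  3.14658644e-04
  1.04464902e+00  1.59787849e+00]
[[-4.0000e-01 -8.7000e-01 -3.0000e-01  5.5470e+02]
 [-9.2000e-01  3.8000e-01  1.3000e-01 -2.2389e+02]
 [-0.0000e+00  3.2000e-01 -9.5000e-01  3.5101e+02]
 [ 0.0000e+00  0.0000e+00  0.0000e+00  1.0000e+00]]
```

View pics/w1v.png

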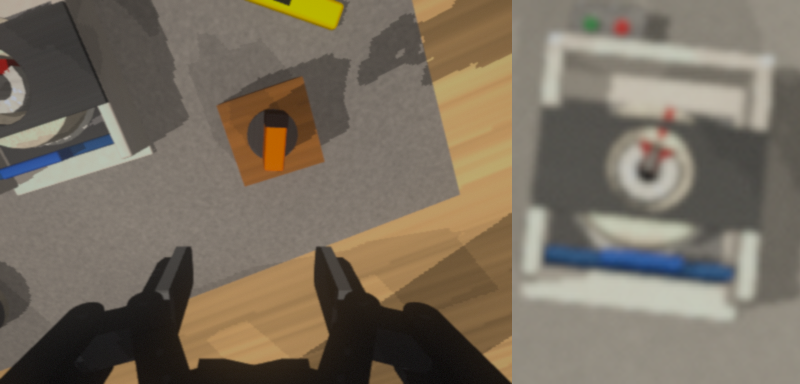

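The wrist view shows the handle from the black end at (275,113) to the orange end at (274,170), standing upright in the hole. In the top crop the hub, at about (649,168), is centred in the bridge hole, so the tray is shut.

Run:
```python
from h import *
p,P,d=cloud('w1'); z=P[...,2]; v,u=np.mgrid[:384,:512]
m=(z>100)&(z<116)&(u>240)&(u<310)&(v>95)&(v<180); q=P[m]
r=cv2.minAreaRect(q[:,:2].astype(np.float32));print('handle',len(q),r,np.median(q[:,2]))
m2=(z>54)&(z<62)&(u>210)&(u<330)&(v>70)&(v<190);r2=cv2.minAreaRect(P[m2][:,:2].astype(np.float32));print('stand',r2)
for uv in [(275,118),(274,160)]: print(P[uv[1],uv[0]])
print('hub',ray('top2',262+137/3.657,130+168/3.657,62))
a=np.deg2rad(r[2]-90 if r[2]>45 else r[2]);print('yaw',a)
go([r[0][0],r[0][1],150],a)
```

```text
handle 1214 ((508.2236328125, -224.0934600830078), (16.914260864257812, 44.538551330566406), 64.72286987304688) 106.69871990898045
stand ((507.83209228515625, -223.6966552734375), (80.22681427001953, 80.21833038330078), 84.46163940429688)
[ 525.95264752 -230.71049566  106.50338702]
[ 496.30353436 -217.70617529  106.09143112]
hub [642.71783863 -27.94627638  62.        ]
yaw -0.4411691461703843
turn [-0.0003 -0.0012  0.0299] shift m [0.041  0.0179 0.0592]
```

To row units: 0.059 m / 0.75 = 0.0787, 0.041 m / 0.75 = 0.0547, 0.03 rad / 3.1416 = 0.0095.

Call:
move_arm:
  motion:
    - [0,0,0.0095,0.0547,0.024,0.0533,0.05]
    - [0,0,0.0095,0.0547,0.024,0.0787,0.05]
    - [0,0,0.0095,0.0547,0.024,0.0787,0.05]
    - [0,0,0.0095,0.0547,0.024,0.0787,0.05]
    - [0,0,0.0095,0.0547,0.024,0.0787,0.05]

```text
clock: 5.2
eef_pos: [508.5, -222.9, 151.2]
tcp_rot: [-3.141, -0.002, -0.439]
contact_force: [0.5, 0.4, -0.0]
opening: 0.586
grasp_force: 0.0
```

Run:
```python
from h import *
snap('wrist','w2')
p,P,d=cloud('w2'); z=P[...,2]
m=(z>98)&(z<116)&(abs(P[...,0]-508)<35)&(abs(P[...,1]+225)<35); q=P[m]
r=cv2.minAreaRect(q[:,:2].astype(np.float32));print('handle',len(q),r,np.median(q[:,2]))
m2=(z>53)&(z<62)&(abs(P[...,0]-508)<60)&(abs(P[...,1]+225)<60);r2=cv2.minAreaRect(P[m2][:,:2].astype(np.float32));print('stand',r2)
s=sensors.sense();print(s['eef_pos'],s['tcp_rot'],s['qvel'].round(3))
a=np.deg2rad(r[2]-90 if r[2]>45 else r[2]);print('yaw',a)
go([r[0][0],r[0][1],73],a)
```

```text
handle 1700 ((508.51727294921875, -226.18568420410156), (16.905275344848633, 44.34402847290039), 64.08436584472656) 107.05679891931018
stand ((507.80401611328125, -225.68667602539062), (80.16055297851562, 80.5617446899414), 84.19905853271484)
[ 508.38746816 -223.05573359  151.06161517] [-3.14148710e+00 -1.82996912e-03 -4.39332773e-01] [-0.005  0.002  0.001 -0.    -0.    -0.   ]
yaw -0.45231314375182086
turn [-0.0001 -0.0018  0.013 ] shift m [0.0013 0.0028 0.0781]
```

To row units: 0.078 m / 0.75 = 0.104, 0.001 m / 0.75 = 0.0013, 0.013 rad / 3.1416 = 0.0041.

Call:
move_arm:
  motion:
    - [0,0,0.0041,0.0013,0.004,0.04,0.05]
    - [0,0,0.0041,0.0013,0.004,0.08,0.05]
    - [0,0,0.0041,0.0013,0.004,0.104,0.05]
    - [0,0,0.0041,0.0013,0.004,0.104,0.0]
    - [0,0,0.0041,0.0013,0.004,0.104,0.0]
    - [0,0,0.0041,0.0013,0.004,0.104,0.0]
    - [0,0,0.0041,0.0013,0.004,0.104,0.0]
    - [0,0,0.0041,0.0013,0.004,0.104,0.0]
  grip_force: 70

```text
clock: 6.25
eef_pos: [508.1, -226.8, 72.9]
tcp_rot: [-3.141, -0.002, -0.453]
contact_force: [-0.9, 1.2, 6.1]
opening: 0.176
grasp_force: 69.3
```

To row units: -0.1 m / 0.75 = -0.1333, -0.06 m / 0.75 = -0.08.

Call:
move_arm:
  motion:
    - [0,0,0,0,0,-0.0267,0]
    - [0,0,0,0,0,-0.08,0]
    - [0,0,0,0,0,-0.1333,0]
    - [0,0,0,0,0,-0.1333,0]
    - [0,0,0,0,0,-0.1333,0]

```text
clock: 6.88
eef_pos: [506.7, -226.2, 171.0]
tcp_rot: [3.142, 0.001, -0.453]
contact_force: [-0.6, -0.5, -3.9]
opening: 0.177
grasp_force: 68.7
```

Run:
```python
from h import *
snap('wrist','w3')
p,P,d=cloud('w3'); s=sensors.sense(); print(s)
r=R.from_euler('xyz',s['tcp_rot']); Q=r.inv().apply((P-s['eef_pos']).reshape(-1,3)).reshape(P.shape)
np.save('pics/Q3.npy',Q)
go([642,-28,s['eef_pos'][2]],-.45)
```

```text
{'clock': 6.925, 'qpos': array([-4.22523554e-01,  3.13432004e-01,  1.84115641e+00, -3.13136359e-05,
        9.89492434e-01,  1.60148886e+00]), 'qvel': array([ 9.94738426e-04,  1.02435521e-02,  2.78682999e-03, -7.41239371e-04,
        1.21203257e-03, -8.71932819e-05]), 'joint_efforts': array([-2.10754202e-03, -5.68848574e+01, -3.23625362e+01, -4.26988772e-04,
       -3.85391351e-02, -2.14173997e-05]), 'eef_pos': array([ 506.34287095, -226.01836529,  170.45848714]), 'tcp_rot': array([ 3.14149018e+00,  2.48621760e-03, -4.53198986e-01]), 'contact_force': array([-0.29087289, -0.48970845, -3.72583843]), 'wrist_torque': array([-0.00220649, -0.04965567, -0.05438077]), 'grasp_force': 68.67119550704956, 'opening': 0.17864982520771644}
turn [ 0.0001  0.0025 -0.0032] shift m [ 3.530e-02 -2.374e-01 -1.000e-04]
```

View pics/w3.png

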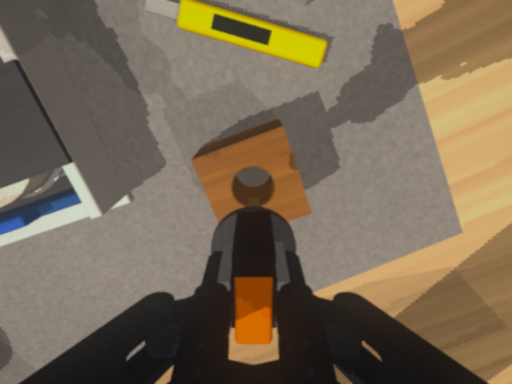

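The spindle is held upright, with the handle top at about (253,310) and the flange at (253,245). Moving over the hub.

To row units: -0.237 m / 0.75 = -0.316, -0.09 m / 0.75 = -0.12, -0.09 rad / 3.1416 = -0.0286.

Call:
move_arm:
  motion:
    - [0,0,0,0.0133,-0.0533,0,0]
    - [0,0,0,0.0267,-0.12,0,0]
    - [0,0,-0.0159,0.04,-0.2,0,0]
    - [0,0,-0.0286,0.0467,-0.2667,0,0]
    - [0,0,-0.0286,0.0467,-0.316,0,0]
    - [0,0,-0.0286,0.0467,-0.316,0,0]
    - [0,0,-0.0286,0.0467,-0.316,0,0]
    - [0,0,-0.0286,0.0467,-0.316,0,0]

```text
clock: 7.92
eef_pos: [641.8, -29.8, 171.2]
tcp_rot: [3.141, 0.001, -0.364]
contact_force: [-0.1, -0.1, -3.8]
opening: 0.178
grasp_force: 69.2
```

Run:
```python
from h import *
snap('wrist','w4')
p,P,d=cloud('w4'); s=sensors.sense(); print(s['eef_pos'],s['tcp_rot'],s['contact_force'],s['qvel'].round(3))
r=R.from_euler('xyz',s['tcp_rot']); Q=r.inv().apply((P-s['eef_pos']).reshape(-1,3)).reshape(P.shape)
hsv=cv2.cvtColor(p,cv2.COLOR_RGB2HSV)
m=(abs(Q[...,2]+35)<6)&(abs(Q[...,0])<32)&(abs(Q[...,1])<9); q=Q[m]
print('handle tool frame',cv2.minAreaRect(q[:,:2].astype(np.float32)),np.median(q[:,2]))
m=(abs(Q[...,2]-9)<4)&(abs(Q[...,0])<32)&(abs(Q[...,1])<32); q=Q[m]
print('flange',len(q),q[:,0].max(),q[:,1].min(),q[:,1].max(),cv2.minEnclosingCircle(q[:,:2].astype(np.float32)))
cv2.imwrite('pics/w4b.png',cv2.resize(p[80:280,130:380,::-1],(800,640))[:600])
```

```text
[642.00482376 -29.79707261 171.48691381] [ 3.14114470e+00  8.51465727e-04 -3.64449993e-01] [-0.86113905  0.46200143 -3.12946664] [ 0.    -0.004 -0.005  0.002  0.001 -0.   ]
handle tool frame ((0.4111499786376953, -0.00128173828125), (44.85588836669922, 17.97609519958496), 0.011869458481669426) -34.268802783142725
flange 1368 22.83343529258252 -23.693375450969185 22.209940894375276 ((1.0604617595672607, -0.819351315498352), 23.097782135009766)
```

View pics/w4b.png

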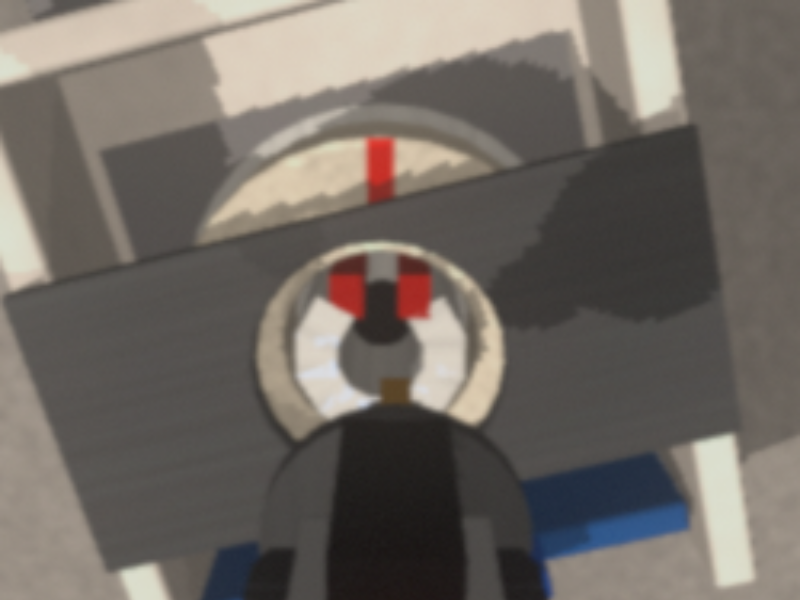

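The wrist view shows the keyway's red walls at crop (365,297) and (397,297), and the bore running from about u=338 to 422 at v≈357. The key's brass is visible at (395,390), nearly in line but a few mm to the right.

Run:
```python
from h import *
from scipy.optimize import least_squares
p,P,d=cloud('w4'); s=sensors.sense(); r=R.from_euler('xyz',s['tcp_rot'])
T=lambda w: r.inv().apply(np.array(w)-s['eef_pos']).round(2)
f=lambda a,h=62: T(ray('w4',130+(a[0]+.5)/3.2-.5,80+(a[1]+.5)/3.2-.5,h))
for n,a in dict(boreL=(338,355),boreR=(422,355),oL=(295,355),oR=(466,355),slotL=(364,318),slotR=(397,318),keyL_in=(366,280),keyR_in=(396,280)).items(): print(n,f(a))
# hub top face points by depth
Q=r.inv().apply((P-s['eef_pos']).reshape(-1,3)).reshape(P.shape)
z=P[...,2]; m=(abs(z-62)<1.8)&(np.hypot(Q[...,0],Q[...,1])<30); q=Q[m]
print('n',len(q),'z',np.median(z[m]))
best=min(((a,b) for a in np.arange(-6,8,.25) for b in np.arange(-8,6,.25)),key=lambda c:np.sum((np.hypot(q[:,0]-c[0],q[:,1]-c[1])>22.3)|(np.hypot(q[:,0]-c[0],q[:,1]-c[1])<11)))
print('centre by ring',best)
hsv=cv2.cvtColor(p,cv2.COLOR_RGB2HSV).astype(int); red=((hsv[...,0]<6)|(hsv[...,0]>174))&(hsv[...,1]>150)
mk=red&(np.hypot(Q[...,0],Q[...,1])<60)
for lo,hi in((0,30),(30,60)):
    k=mk&(Q[...,0]>lo)&(Q[...,0]<hi); print('red',k.sum(),Q[k].mean(0).round(2),z[k].mean().round(1))
# key brass and flange pixel centres
br=(hsv[...,0]>12)&(hsv[...,0]<28)&(hsv[...,1]>110)&(abs(Q[...,1])<8)&(abs(Q[...,0])<25)&(Q[...,2]>10)&(Q[...,2]<50)
print('brass',br.sum(),Q[br].mean(0) if br.any() else '')
```

```text
boreL [ -0.59 -15.93 109.48]
boreR [ -0.56   5.94 109.49]
oL [ -0.6  -27.13 109.48]
oR [ -0.54  17.4  109.5 ]
slotL [  9.46  -9.07 109.47]
slotR [  9.47  -0.59 109.48]
keyL_in [ 19.52  -8.48 109.47]
keyR_in [ 19.53  -0.86 109.47]
n 1145 z 61.51920077557017
centre by ring (np.float64(-0.5), np.float64(-4.75))
red 260 [ 15.68  -4.58 111.46] 60.0
red 138 [ 46.79  -5.02 117.72] 53.7
brass 49 [15.53500571 -1.09767295 39.78303847]
```

Call:
move_arm:
  motion:
    - [0,0,0,0.0013,-0.004,0,0]
    - [0,0,0,0.0013,-0.004,0.0267,0]
    - [0,0,0,0.0013,-0.004,0.0533,0]
    - [0,0,0,0.0013,-0.004,0.0667,0]
    - [0,0,0,0.0013,-0.004,0.0667,0]
    - [0,0,0,0.0013,-0.004,0.0667,0]

```text
clock: 8.72
eef_pos: [645.0, -26.3, 122.2]
tcp_rot: [-3.141, -0.0, -0.363]
contact_force: [-0.5, 0.2, -2.8]
opening: 0.18
grasp_force: 69.2
```

Run:
```python
from h import *
snap('wrist','w5')
p,P,d=cloud('w5'); s=sensors.sense(); print(s['eef_pos'],s['tcp_rot'],s['contact_force'],s['wrist_torque'])
cv2.imwrite('pics/w5b.png',cv2.resize(p[130:260,170:340,::-1],(785,600),interpolation=cv2.INTER_CUBIC))
```

```text
[645.19077169 -26.27349527 122.5155029 ] [-3.14124912e+00 -9.82560079e-04 -3.63190448e-01] [-0.22230288  0.40542081 -2.30902004] [0.04693354 0.01369337 0.02090668]
```

View pics/w5b.png

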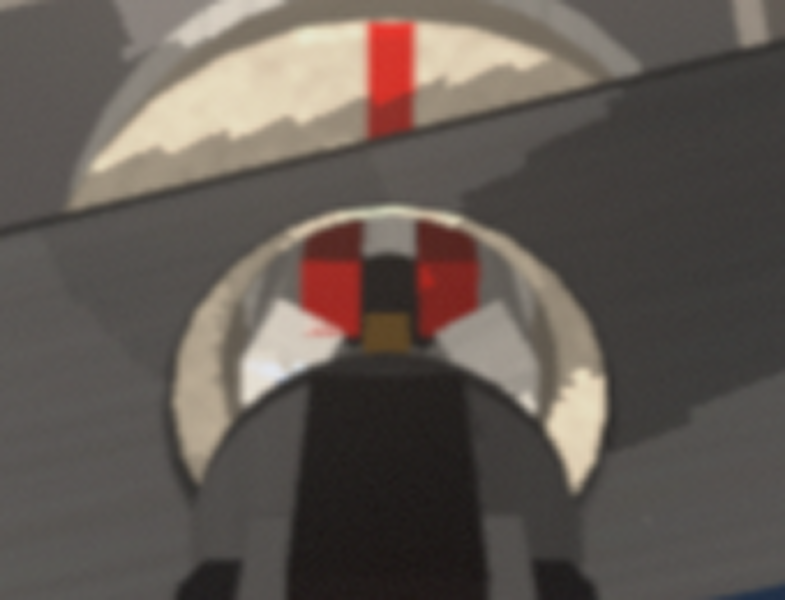

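The key (362–412) sits between the slot walls (361–416), so it is laterally aligned. Now checking the axial direction.

Run:
```python
from h import *
p,P,d=cloud('w5'); s=sensors.sense(); r=R.from_euler('xyz',s['tcp_rot'])
Q=r.inv().apply((P-s['eef_pos']).reshape(-1,3)).reshape(P.shape); z=P[...,2]
m=(abs(z-61.6)<1.6)&(np.hypot(Q[...,0],Q[...,1])<29); q=Q[m]
g=[(np.sum((np.hypot(q[:,0]-a,q[:,1]-b)>22.3)|(np.hypot(q[:,0]-a,q[:,1]-b)<11)),a,b) for a in np.arange(-6,6,.25) for b in np.arange(-6,6,.25)]
mn=min(g)[0]; print(len(q),mn,np.mean([x[1:] for x in g if x[0]<=mn+3],0))
hsv=cv2.cvtColor(p,cv2.COLOR_RGB2HSV).astype(int)
br=(hsv[...,0]>12)&(hsv[...,0]<28)&(hsv[...,1]>110)&(abs(Q[...,1])<8)&(abs(Q[...,0])<25)&(Q[...,2]>10)&(Q[...,2]<50)
print('brass',br.sum(),Q[br].mean(0),np.percentile(Q[br][:,0],[10,90]))
f=(lambda u,v,h=62: r.inv().apply(ray('w5',170+u/4.615,130+v/4.615,h)-s['eef_pos']).round(2))
print('slot',f(361,338),f(416,338),'outer top',f(388,218), f(301,262),f(478,262))
```

```text
899 40 [-1.225 -0.275]
brass 77 [15.50099485 -0.82247704 40.71374797] [15.11839085 15.76466029]
slot [ 6.79 -4.33 60.52] [ 6.81  3.77 60.52] outer top [25.18 -0.4  60.54] [ 18.54 -12.98  60.54] [18.58 12.65 60.53]
```

To row units: 0.018 m / 0.75 = 0.024, -0.0005 m / 0.75 = -0.0007.

Call:
move_arm:
  motion:
    - [0,0,0,-0.0007,0.0005,0.0053,0]
    - [0,0,0,-0.0007,0.0005,0.0107,0]
    - [0,0,0,-0.0007,0.0005,0.016,0]
    - [0,0,0,-0.0007,0.0005,0.0213,0]
    - [0,0,0,-0.0007,0.0005,0.024,0]
    - [0,0,0,-0.0007,0.0005,0.024,0]

```text
clock: 9.52
eef_pos: [644.0, -26.5, 103.7]
tcp_rot: [3.141, 0.0, -0.363]
contact_force: [0.1, -0.6, -3.3]
opening: 0.177
grasp_force: 69.2
```

Call:
move_arm:
  motion:
    - [0,0,0,0,0,0.0053,0]
    - [0,0,0,0,0,0.0107,0]
    - [0,0,0,0,0,0.016,0]
    - [0,0,0,0,0,0.0213,0]
    - [0,0,0,0,0,0.0267,0]
    - [0,0,0,0,0,0.0267,0]
  grip_force: 100

```text
clock: 10.28
eef_pos: [644.1, -26.5, 84.0]
tcp_rot: [-3.142, -0.0, -0.363]
contact_force: [-2.5, 0.5, 2.2]
opening: 0.171
grasp_force: 100.3
```

To row units: 0.0075 m / 0.75 = 0.01, 0.006 m / 0.75 = 0.008.

Call:
move_arm:
  motion:
    - [0,0,0,0,0,0.0027,0]
    - [0,0,0,0,0,0.0053,0]
    - [0,0,0,0,0,0.008,0]
    - [0,0,0,0,0,0.01,0]
    - [0,0,0,0,0,0.01,0]
    - [0,0,0,0,0,0.01,0]

```text
clock: 11.02
eef_pos: [644.2, -26.5, 77.0]
tcp_rot: [-3.141, -0.0, -0.363]
contact_force: [-2.5, 0.3, 7.4]
opening: 0.174
grasp_force: 101.1
```

Now feeling for the flange's hard stop.

To row units: 0.002 m / 0.75 = 0.0027, 0.001 m / 0.75 = 0.0013.

Call:
move_arm:
  motion:
    - [0,0,0,0,0,0.0013,0]
    - [0,0,0,0,0,0.0027,0]
    - [0,0,0,0,0,0.0027,0]
    - [0,0,0,0,0,0.0027,0]

```text
clock: 11.52
eef_pos: [644.3, -26.5, 76.9]
tcp_rot: [-3.141, -0.001, -0.363]
contact_force: [-9.9, -0.7, 23.8]
opening: 0.173
grasp_force: 103.8
```

Run:
```python
from h import *
snap('wrist','w6');snap('top','top3')
p,P,d=cloud('w6'); s=sensors.sense(); r=R.from_euler('xyz',s['tcp_rot']); print(s['eef_pos'],s['contact_force'],s['clock'])
Q=r.inv().apply((P-s['eef_pos']).reshape(-1,3)).reshape(P.shape); z=P[...,2]
m=(np.hypot(Q[...,0],Q[...,1])<30)&(Q[...,0]>5)
print(np.histogram(z[m],bins=np.arange(50,116,3)))
a=cv2.resize(cv2.imread('pics/top3.png')[130:235,262:342],None,fx=3.657,fy=3.657)
cv2.imwrite('pics/f.png',np.hstack([cv2.imread('pics/w6.png'),a[:384,:288]]))
```

```text
[644.31991169 -26.46920723  76.90533977] [-9.55457318 -0.04076674 23.32897648] 11.625
(array([ 355,  143,   36,   58,  156,  919,  153,   74,   77,  113,  154,
        212,  247,  271,  277,  302,  320,  353,  371,  332, 1798]), array([ 50,  53,  56,  59,  62,  65,  68,  71,  74,  77,  80,  83,  86,
        89,  92,  95,  98, 101, 104, 107, 110, 113]))
```

View pics/f.png

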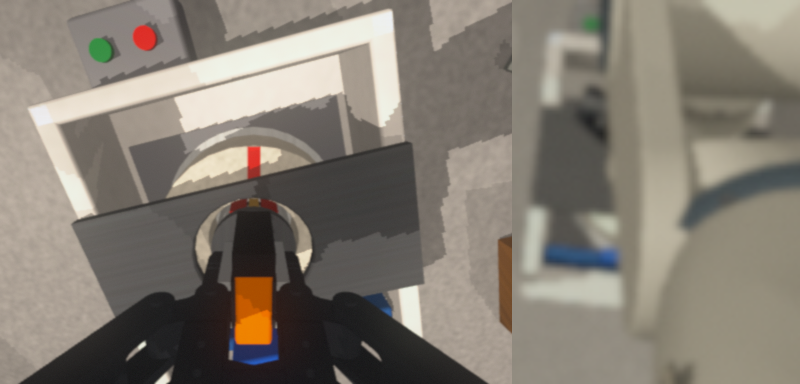

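The flange top reads 65–68 mm, which matches the expected 68 mm. The key shows in the red slot at (253,203), and the handle is held with a steady 23 N push. Handing in.

```bash
python3 -c "
from rig import order
print(order.sign_off())"
```

```text
the job is handed in; nothing more can be done
None
```

The tray is shut and the spindle is home in the hub with its key in the slot, still gripped and pressed down at about 23 N; I handed the job in at about 12 s on the robot's clock, and the sign-off returned no verdict.

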